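# Take the hooked cover off a bench filter unit

### The job

Take the hooked steel cover off the sloping face of the bench filter unit without forcing it: by its handle, tilt its lower end up over the front kerb while its lip is still hooked on the ledge, then lift the lip off the ledge, feeling for the hood above it, and draw the cover out between ledge and hood. Lay it flat, handle up, wholly inside the metal tray without dropping it, let go, and leave the jar, beaker and stopper where they are.

Things in the scene. Friction and masses are not known exactly. Their poses are not given: they have to be found in the camera images.
- unit: White plastic filter unit fixed to the bench, 164 wide (y), 154 tall, x from -95 to +132; origin mid-width on the bench, x level, away from its low front. Its face slopes up towards +x at 20 degrees. The cover lies on rims along its lower and side edges, between cheeks with 6 play each side (6 high, 44 near the hood). A kerb across the low front stands 33 above the plane of the rims, 5 from the cover's lower end.
- ledge (a point): On the unit: upper end of the rim plane, in line with the rear face of the 10 wide ledge (unit frame x 60, z 101). Ledge and hood are one stiff catch, set 0 to 10 low, differently each time and not reported: the ledge top is 0 to 10 below the rim plane; the hood's ceiling is 38 above the ledge top. The hood's front edge, above the ledge, turns down 5, leaving a slot 33 high. Pocket behind the ledge: 20 long.
- lip_seat (a point): On the unit: where the middle of the lip's lower edge lies while the cover is hooked in place (unit frame x 70, z 86). A straight lift is stopped by the hood before the cover's lower end is over the kerb.
- cover: Loose steel vent plate, about 0.3 kg, 150 (x) by 140 (y) by 5, hooked on the sloping face. Origin: centre of the plate's underside; x up-slope to the lip, z out of the face (20 degrees off vertical when hooked). Tilt it 0.2 to 0.3 rad about the upper end of the rims (its x 67, z 0), letting it move 5 to 6 up-slope or the lip binds. Laid down it leans 0.13 rad, on lip and lower edge.
- handle (a point): Centre of the cover's handle, an upright grey fin near the plate's lower end: 40 long (along the cover's x), 14 thick (along y), standing 34 above the plate's upper face. At x = -45, z = 22 in the cover's frame.
- lip (a point): Middle of the lip's lower edge (cover frame x 71, z -18). Lip: x 67 to 75, 104 wide, 18 deep under the upper edge; a bead (x 69 to 75, 120 wide) stands 5 above the plate there. So the tilted edge is 29 high and must pass the 33 slot: lift square to the slope until the bead is felt on the hood's ceiling (after 16 to 30), lower 7, draw out down-slope. Too low catches the ledge, too high the hood.
- tray: Aluminium tray fixed to the bench, 300 (x) by 260 (y), rim 18 high, walls and floor 4; origin: centre of its underside on the bench. Empty. It stands on the other side from the unit, left or right.
- jar: White plastic jar, 96 across, 170 tall, beyond the work; origin under its centre. Leave alone.
- beaker: Glass beaker, 56 across, 75 tall, beyond the work; origin under its centre. Leave alone.
- stopper: Black rubber stopper, 42 across, 32 tall, between unit and tray on the robot's side; origin under its centre. Leave alone.
There are look-alikes about, which are no part of the job. What is meant by the cover is not blue, brown or green, and is the smaller of those in its own colour.

How it is judged:
By the outcome, as a careful person would: the job done as asked, in the order asked, and still so for the second after the job is handed in, with the robot touching nothing.
It also fails if it takes over 45 s, if anything falls off the work surface, if the arm or the gripper's body presses on something with over 40 N, if the wrist force passes 120 N, or if a joint passes its speed limit or range.

### The arm

A 6-joint arm with a two-finger parallel gripper is mounted at the origin on the work surface. World frame = base frame: x ahead of the robot, y to its left, z up, the work surface at z = 0. Lengths are in m, angles in rad, forces in N, time in s.
With the tool pointing down it reaches from about 0.35 to 0.975 m from the base axis. Payload 4.9 kg.
Tool frame: the origin (TCP) lies midway between the tips of the shut fingers; the grasp point (between the pads) lies 19 mm behind it; z points along the fingers, y is the line along which they close (so a half turn about z gives the same grasp; the last joint's range is limited). The gripper opens to 85 mm and grips with 20 to 120 N. Pads are 22 mm wide; open, the fingers measure 114 mm over their backs; the gripper's body (76 mm by 85 mm) begins 54 mm behind the grasp point. The pads swing forward as they close: fully open they stand 13 mm farther back than shut.
Start: joints at [-1.327, 0.053, 1.613, -0, 1.476, -0.119], TCP at [0.222, -0.584, 0.231] pointing down, gripper open.
Joint ranges: [-3.01, 3.01], [-1.01, 2.22], [0.06, 2.58], [-1.02, 4.17], [0.09, 2.62], [-3.14, 3.14]. Speed limits (rad/s): [2.57, 2.57, 3.14, 3.14, 3.14, 3.14].

### API

Orientations are given as a rotation vector (axis times angle).
In Python, from station import ctrl gives the robot as it stands. The module is installed in compiled form; this text tells all that it offers.
- The arm moves only by the shell command python3 -m handwheel 'ROWS' [OPENING] [FORCE]. ROWS is JSON, a list of rows, each a list of 2 entries, a list of its own where there are three numbers: the shift along the tool's x, y, z in cm, then the turn, a rotation vector about the tool's x, y, z in rad. In form: [[[tx, ty, tz], [ax, ay, az]], ...]. A call has 1 to 5 rows; each row is the pose to reach, as a shift and turn from the pose commanded when the call began, along the tool's axes at that moment; what a row does not reach only later rows make up. A row lasts 1/8 s, in which the tool goes at most 62.5 mm and 10.7 degrees, less where a joint would pass 70% of its speed; a pose out of reach is approached as far as the arm can. A call with a gripper value outside its range is refused whole. OPENING is the gripper's target within -1 to 1 (shut at 1, half-way at 0, fully open at -1), set as the call begins (- or left out, the last holds). The fingers move at their own pace and stop on an object; FORCE is the grip in N (left out, the last holds). Time passes only in rows, so rows that repeat a pose let the fingers close. It gives the time, the measured TCP pose, the force, the opening and the grip force at its end, in the units of the state.
- ctrl.get_obs(): the state, without advancing time (a new reading comes with each control period).
- ctrl.get_image(name): name is "scene" or "top" or "wrist"; returns the picture (480x640x3 uint8, blue, green, red); there is no depth.
- ctrl.calibration(name): a dict with "fx", "fy", "cx", "cy" (pixels), "k1" (the pictures are not rectified: a ray, as slopes to the right and down, at radius r is drawn at 1 + k1 r^2 times it, then the intrinsics apply), "R" (3x3) and "t" (3): a world point X has camera coordinates R X + t. Camera axes: x right, y down, z forward; pixel columns grow to the right and rows downward; lengths in m; the calibration is good to about 2 mm. A picture is of the moment at which its call begins: read the wrist's pose just before it. calibration takes no time and is no camera call; for the wrist camera it gives the pose at the moment of the call.
- ctrl.finish_job(): hands the job in; it is judged then, once.
Trained networks look in the newest picture that a camera, given by its name, has taken for a name from the list of things; names that differ only in an ending like _2 or _b are one class to them, and where a whole thing is asked for, a point or a joint stands for the part that bears it (a point fixed in the world has none). Each returns a list of dicts, best first, with "score" (0 to 1); they miss things now and then, are a little off and sometimes report something else, mostly with a low value. They report only what shows in the picture. A call takes as long as a camera call. They do not tell look-alikes from the thing itself.
- ctrl.look_for(camera, query): "position" ([column, row] in pixels, amid what is visible of it).
- ctrl.landmark_of(camera, query): "position" ([column, row] in pixels: a listed point, or the origin of a listed thing).
The state is a dict: "t": time; "q": joint angles; "dq": joint speeds; "effort": joint torques, N m; "tool_pos": TCP position; "tool_rot": TCP orientation; "contact_force": force on the tool from outside, world axes, zero at the start; "wrist_torque": the same for the moment, N m; "opening": finger opening in m; "grip_force": force on a finger pad.
Only numpy, scipy, OpenCV 4.12 (cv2) and the standard library are available. Lean on these libraries where they do the work, as an engineer would, in place of code of your own. Each camera call takes 0.05 s, during which the arm holds its last target. There are 200 camera calls.

## Working session

There is one attempt and no reset: what is moved stays moved. The work goes in short steps, Python scripts to look and compute and a shell command to move; the robot and the scene stay as the last step left them, time stands still between calls to the robot, and variables do not carry over. Pictures are saved under pics/ and viewed, at most 10 in all, crops included, and the job is handed in when it is done.

```bash
mkdir -p pics
python3 - <<'E'
from station import ctrl
import cv2
o=ctrl.get_obs();print(o)
for c in("scene","top"):
    cv2.imwrite(f"pics/{c}0.png",ctrl.get_image(c))
    for q in("handle","lip","ledge","lip_seat","unit","tray","cover","stopper","jar","beaker"):
        print(c,q,[(round(d["score"],2),[round(float(v)) for v in d["position"]]) for d in ctrl.landmark_of(c,q)][:4])
E
```

```text
{'t': 0.0, 'q': array([-1.32698238e+00,  5.33216191e-02,  1.61428948e+00,  1.31536458e-05,
        1.47603541e+00, -1.18991331e-01]), 'dq': array([-0.00020002,  0.00088061, -0.00031552,  0.00092772,  0.00078204,
       -0.00096901]), 'effort': array([-3.59214400e-04, -3.93677974e+01, -3.70176172e+01, -1.03614177e-04,
        7.08110645e-03, -5.18696467e-06]), 'tool_pos': array([ 0.22166711, -0.58369626,  0.23008759]), 'tool_rot': array([-3.08802751e+00, -5.66400860e-01,  1.80574386e-04]), 'contact_force': array([ 0.64258783, -0.9068518 ,  0.4622569 ]), 'wrist_torque': array([-0.02526341,  0.03514597,  0.02872844]), 'grip_force': 0.0, 'opening': 0.08560523784259111}
scene handle [(0.75, [350, 186]), (0.66, [434, 100]), (0.65, [488, 208]), (0.62, [467, 303])]
scene lip [(0.87, [281, 157]), (0.86, [410, 307]), (0.56, [476, 160]), (0.56, [375, 117])]
scene ledge [(0.76, [373, 218])]
scene lip_seat []
scene unit [(0.96, [363, 222])]
scene tray [(0.89, [168, 334])]
scene cover [(0.86, [313, 153]), (0.82, [448, 304]), (0.73, [406, 111]), (0.72, [360, 203])]
scene stopper [(0.68, [252, 255])]
scene jar [(0.7, [368, 362])]
scene beaker [(0.86, [328, 392])]
top handle [(0.89, [279, 122]), (0.68, [260, 329]), (0.64, [288, 254]), (0.58, [204, 173])]
top lip [(0.92, [197, 324]), (0.91, [165, 221]), (0.88, [292, 208]), (0.64, [300, 341])]
top ledge [(0.81, [297, 215])]
top lip_seat [(0.9, [299, 212])]
top unit []
top tray [(0.6, [477, 250])]
top cover [(0.87, [290, 236]), (0.83, [280, 332]), (0.82, [290, 136]), (0.59, [185, 196])]
top stopper [(0.53, [384, 270])]
top jar [(0.95, [366, 141]), (0.34, [290, 237])]
top beaker [(0.71, [403, 143])]
```

View pics/scene0.png

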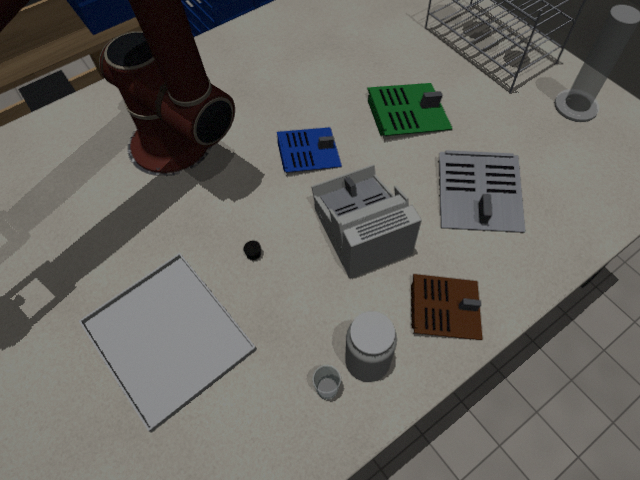

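View pics/top0.png

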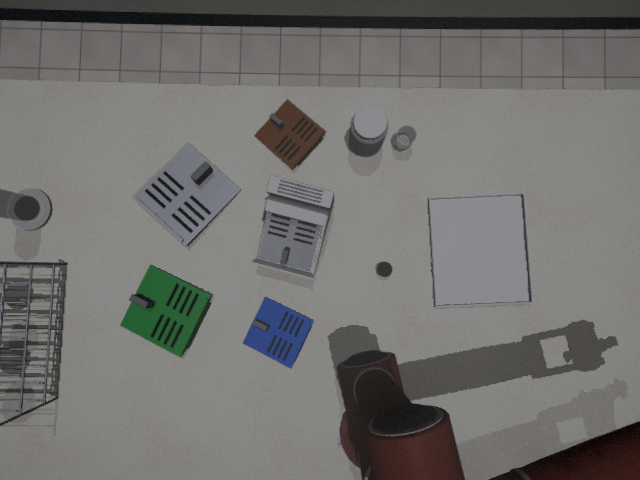

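The target is the light grey cover on the unit: handle at scene (350,186) and top (288,254). The larger grey look-alike is at top (187,193). The tray is at top (480,250) and the stopper at top (384,269).

```bash
cat > h.py <<'E'
import numpy as np, cv2
from scipy.optimize import least_squares
from scipy.spatial.transform import Rotation as Ro
def proj(c,X):
    X=np.atleast_2d(X);p=X@np.array(c["R"]).T+np.array(c["t"]);s=p[:,:2]/p[:,2:]
    s=s*(1+c["k1"]*(s**2).sum(1,keepdims=True))
    return s*[c["fx"],c["fy"]]+[c["cx"],c["cy"]]
def place(pose,P):  # pose x,y,yaw
    x,y,a=pose;P=np.atleast_2d(P);c,s=np.cos(a),np.sin(a)
    return np.c_[x+c*P[:,0]-s*P[:,1],y+s*P[:,0]+c*P[:,1],P[:,2]]
def fit(obs,x0):  # obs: list (calib, P, pix)
    f=lambda p:np.concatenate([(proj(c,place(p,P))-u).ravel() for c,P,u in obs])
    r=least_squares(f,x0,loss="soft_l1",f_scale=3);return r.x,f(r.x)
C20,S20=np.cos(np.radians(20)),np.sin(np.radians(20))
def cov(x,y,z): # cover (mm) hooked -> unit frame m
    return np.array([60+C20*(x-67)-S20*z,y,101+S20*(x-67)+C20*z])/1000
E
python3 - <<'E'
from h import *
from station import ctrl
T,S=ctrl.calibration("top"),ctrl.calibration("scene")
H=cov(-45,0,22);L=np.array([.06,0,.101]);LS=np.array([.07,0,.086])
p,r=fit([(T,H,[288,254]),(T,L,[297,215]),(T,LS,[299,212]),(S,H,[350,186]),(S,L,[373,218]),(S,np.zeros(3),[363,222]),(T,cov(0,0,0),[290,236]),(S,cov(0,0,0),[360,203])],[.5,.2,0])
print("unit",p,r.round(1).reshape(-1,2).tolist())
print("handle",place(p,H))
hx,hy=.15,.13
K=np.array([[hx,hy,.018],[hx,-hy,.018],[-hx,-hy,.018],[-hx,hy,.018]])
# top: corners far-left, far-right, near-right, near-left ; scene
q,r=fit([(T,K,[[428,196],[523,195],[531,302],[435,306]]),(S,K[[0,1,2,3]],[[254,348],[152,431],[83,322],[180,258]])],[.5,-.4,0])
print("tray",q,r.round(1).reshape(-1,2).tolist())
for n,z,u,v in(("stopper",0.016,(384,269),(252,250)),("jar",.17,(370,123),(373,325)),("beaker",.0375,(403,139),(328,384))):
    print(n,fit([(T,np.array([0,0,z]),u),(S,np.array([0,0,z]),v)],[.5,0,0]))
print(T["t"],S["t"])
E
```

```text
unit [ 0.51474301  0.24672271 -0.25926054] [[-4.7, 1.6], [-2.0, -1.7], [-2.5, -1.7], [0.4, 0.8], [-2.5, 2.1], [-4.9, 1.1], [-1.1, 1.3], [-1.2, 1.2]]
handle [[0.46373658 0.26025114 0.08336698]]
tray [ 0.4969774  -0.26312097  0.06817798] [[-1.1, 0.0], [-0.2, -3.7], [0.4, 0.1], [-1.2, 0.1], [2.5, -0.2], [-3.0, 1.2], [-4.0, -0.3], [0.4, -4.7]]
stopper (array([ 0.43308408, -0.00631514,  0.        ]), array([-0.90464159,  0.69458832, -0.22940461,  1.08792684]))
jar (array([0.78757324, 0.0562898 , 0.        ]), array([-3.60789661,  1.27184309, -0.86700695,  2.38429972]))
beaker (array([ 0.79195532, -0.05142394,  0.        ]), array([-0.56877942, -0.64537819, -0.61330655, -0.11135442]))
[0.14027264 0.52652537 1.25645487] [-0.43189371 -0.2462655   1.40440239]
```

```bash
cat >> h.py <<'E'
def coverR(yaw,pitch=np.radians(20)): # cover axes in world, pitch = slope up
    return Ro.from_euler("z",yaw)*Ro.from_euler("y",-pitch)
FLIP=Ro.from_euler("x",np.pi)  # tool = cover flipped about x (tool x = cover x, z = -z)
def go(o,pos,R):
    T=Ro.from_rotvec(o["tool_rot"])
    return (T.inv().apply(np.array(pos)-o["tool_pos"])*100).round(2),(T.inv()*R).as_rotvec().round(3)
E
python3 - <<'E'
from h import *
from station import ctrl
o=ctrl.get_obs();u=[.5147,.2467,-.259]
R=coverR(u[2])*FLIP
hov=place(u,cov(-45,0,8+120))[0];print(hov)
for w in([.46,-.1,.26],hov):
    s,a=go(o,w,R);print(s,a)
E
```

```text
[0.42864511 0.26950033 0.1829744 ]
[ 39.46 -36.82  -2.87] [-0.108  0.338  0.615]
[ 49.64 -72.48   4.83] [-0.108  0.338  0.615]
```

```bash
python3 -m handwheel '[[[4.4,-4.1,-1],[0,0.05,0.1]],[[8.8,-8.2,-2],[0,0.1,0.2]],[[13.2,-12.3,-3],[-0.03,0.15,0.3]],[[17.6,-16.4,-3],[-0.05,0.2,0.4]],[[22,-20.5,-3],[-0.08,0.25,0.5]]]' -1
python3 - <<'E'
from h import *
from station import ctrl
o=ctrl.get_obs();R=coverR(-.259)*FLIP
print(o["q"])
for w in([.46,-.1,.26],[.4286,.2695,.183]): print(*go(o,w,R))
E
```

```text
t: 1.72
tool_pos: [0.3553, -0.3133, 0.2618]
tool_rot: [3.073, -0.222, 0.403]
contact_force: [1.2, 0.6, 0.5]
opening: 0.085
grip_force: 0.0
[-0.99103047 -0.50618961  2.04992813  0.18743287  1.41317389  0.71174316]
[  7.04 -22.62   1.72] [-0.019  0.086  0.112]
[ -3.01 -58.84   6.42] [-0.019  0.086  0.112]
```

```bash
python3 -m handwheel '[[[2,-5.5,0.4],[0,0.03,0.04]],[[4,-11.2,0.8],[-0.01,0.06,0.08]],[[6,-17,1.3],[-0.02,0.086,0.11]],[[6.5,-22.5,1.7],[-0.02,0.086,0.11]],[[5.5,-28.5,2.2],[-0.02,0.086,0.11]]]' -1
python3 - <<'E'
from h import *
from station import ctrl
o=ctrl.get_obs();R=coverR(-.259)*FLIP
print(o["q"])
for w in([.46,-.1,.26],[.4286,.2695,.183]): print(*go(o,w,R))
E
```

```text
t: 2.35
tool_pos: [0.4536, -0.0392, 0.2506]
tool_rot: [3.026, -0.385, 0.532]
contact_force: [0.0, 0.1, 0.2]
opening: 0.0856
grip_force: 0.0
[-0.24822965 -0.65631395  2.17285523 -0.00280699  1.27684534  1.57606626]
[ 2.33  5.73 -0.15] [-0.001  0.001  0.006]
[-11.85 -29.26   2.86] [-0.001  0.001  0.006]
```

```bash
python3 -m handwheel '[[[-2.3,-5.7,0.5],[0,0,0]],[[-4.6,-11.4,1],[0,0,0]],[[-7,-17.2,1.6],[0,0,0]],[[-9.4,-23,2.2],[0,0,0]],[[-11.8,-29,2.8],[0,0,0]]]' -1
python3 - <<'E'
from h import *
from station import ctrl
o=ctrl.get_obs();print(o["q"],o["tool_pos"],o["tool_rot"])
im=ctrl.get_image("wrist");W=ctrl.calibration("wrist");cv2.imwrite("pics/w1.png",im)
u=[.5147,.2467,-.259]
for q in("handle","lip","ledge","lip_seat","cover"):
    print(q,[(round(d["score"],2),[round(float(v)) for v in d["position"]]) for d in ctrl.landmark_of("wrist",q)][:3])
P=np.array([cov(-45,0,22),cov(-65,0,39),cov(-25,0,39),cov(-75,70,5),cov(-75,-70,5),[.06,0,.101]])
print(proj(W,place(u,P)).round())
import json
json.dump({k:np.array(v).tolist() for k,v in W.items()},open("w1.json","w"))
E
```

```text
t: 2.98
tool_pos: [0.4273, 0.2641, 0.1841]
tool_rot: [3.028, -0.383, 0.532]
contact_force: [0.5, 0.2, 0.3]
opening: 0.0853
grip_force: 0.0
[ 0.54117099 -0.3647167   2.09181381 -0.26610602  1.17834054  2.43695293] [0.4272743  0.2641357  0.18411651] [ 3.02775579 -0.38349818  0.53189354]
handle [(0.64, [312, 229])]
lip [(0.97, [307, 56])]
ledge [(0.76, [313, 58])]
lip_seat []
cover [(0.59, [311, 159])]
[[317. 226.]
 [317. 263.]
 [317. 203.]
 [222. 257.]
 [412. 259.]
 [319.  50.]]
```

View pics/w1.png

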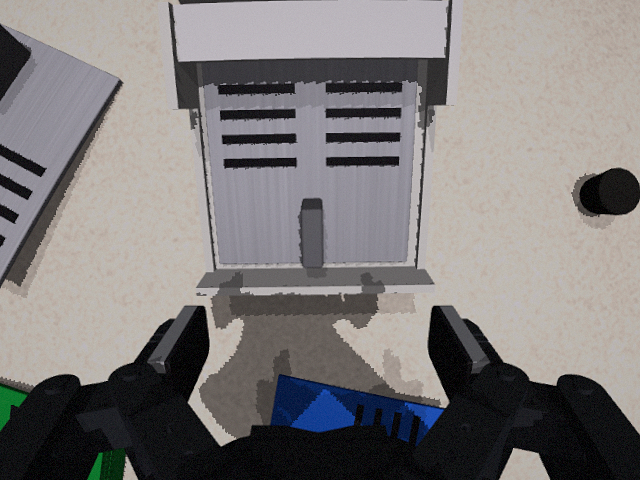

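The wrist view shows the fin at column 312, rows 199 to 265. The plate's lower corners are near (218,263) and (409,263), and the hood edge is at row 60. The model agrees to about 5 px.

Run:
```python
from h import *
from station import ctrl
import json
W=json.load(open("w1.json"))
o=ctrl.get_obs()
u,r=fit([(W,cov(-45,0,22),[312,229]),(W,cov(-25,0,39),[312,199]),(W,cov(-65,0,39),[313,264]),(W,cov(-75,70,5),[218,262]),(W,cov(-75,-70,5),[409,262]),(W,np.array([.06,0,.101]),[312,58])],[.515,.247,-.26])
print(u,r.round(1).reshape(-1,2).tolist())
R=coverR(u[2])*FLIP
for z in(50,8):
    w=place(u,cov(-45,0,z))[0];print(w,*go(o,w,R))
```

```text
[ 0.51362014  0.25088594 -0.24323839] [[0.7, -0.1], [0.1, 7.1], [-0.5, 2.5], [0.6, -1.2], [-0.9, -1.6], [0.0, -5.4]]
[0.45310885 0.26590192 0.10967837] [-0.37 -1.09  7.8 ] [ 0.005  0.002 -0.009]
[0.46705084 0.26244219 0.07021128] [-0.36 -1.11 12.  ] [ 0.005  0.002 -0.009]
```

```bash
python3 -m handwheel '[[[-0.3,-1.1,4],[0,0,-0.01]],[[-0.3,-1.1,8],[0,0,-0.01]],[[-0.3,-1.1,10.5],[0,0,-0.01]],[[-0.3,-1.1,11.9],[0,0,-0.01]],[[-0.3,-1.1,11.9],[0,0,-0.01]]]' -1
python3 - <<'E'
from h import *
from station import ctrl
o=ctrl.get_obs();u=[.5136,.2509,-.2432]
print(*go(o,place(u,cov(-45,0,8))[0],coverR(u[2])*FLIP))
cv2.imwrite("pics/w2.png",ctrl.get_image("wrist"))
E
```

```text
t: 3.9
tool_pos: [0.4672, 0.2616, 0.0708]
tool_rot: [3.026, -0.372, 0.528]
contact_force: [0.7, -0.3, 0.4]
opening: 0.0855
grip_force: 0.0
[-0.05 -0.08  0.04] [ 0.006  0.003 -0.001]
```

View pics/w2.png

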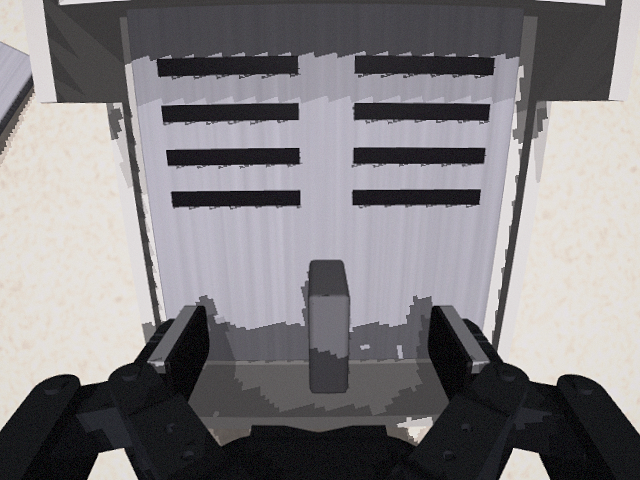

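The fin is at column 329, with its top face at rows 261 to 296 or more. The pads are centred at about column 319, so I'll check against the model before closing.

Run:
```python
from h import *
from station import ctrl
W=ctrl.calibration("wrist");u=[.5136,.2509,-.2432];o=ctrl.get_obs()
for x in(-65,-25):
  for z in(5,39): print(x,z,proj(W,place(u,np.array([cov(x,7,z),cov(x,-7,z)]))).round().tolist())
print(proj(W,place(u,np.array([cov(-75,70,5),cov(-75,-70,5),cov(67,0,5)]))).round().tolist())
T=Ro.from_rotvec(o["tool_rot"]);tp=o["tool_pos"]
print("tcp,grasp",proj(W,np.array([tp,tp-T.apply([0,0,.019])])).round())
print("cam in tool",T.inv().apply(-np.array(W["R"]).T@W["t"]-tp), T.inv().apply(np.array(W["R"])[2]))
```

```text
-65 5 [[301.0, 347.0], [332.0, 347.0]]
-65 39 [[298.0, 401.0], [336.0, 401.0]]
-25 5 [[300.0, 264.0], [334.0, 264.0]]
-25 39 [[295.0, 304.0], [338.0, 304.0]]
[[164.0, 364.0], [469.0, 364.0], [316.0, 16.0]]
tcp,grasp [[317. 310.]
 [317. 335.]]
cam in tool [ 0.07962082  0.00055538 -0.14286157] [-3.08721039e-01  1.20323859e-04  9.51152620e-01]
```

```bash
python3 -m handwheel '[[[0.2,0.35,0],[0,0,0]],[[0.2,0.35,0],[0,0,0]]]' -1 && python3 -m handwheel '[[[0,0,0],[0,0,0]],[[0,0,0],[0,0,0]],[[0,0,0],[0,0,0]],[[0,0,0],[0,0,0]],[[0,0,0],[0,0,0]]]' 1 60 && python3 -c "
from station import ctrl
o=ctrl.get_obs();print(o['contact_force'],o['wrist_torque'],o['opening'],o['tool_pos'])"
```

```text
t: 4.2
tool_pos: [0.4685, 0.2592, 0.073]
tool_rot: [3.028, -0.37, 0.532]
contact_force: [-0.1, -0.3, 0.4]
opening: 0.0853
grip_force: 0.0
t: 4.82
tool_pos: [0.4679, 0.2592, 0.0718]
tool_rot: [3.027, -0.369, 0.529]
contact_force: [-2.2, -0.0, 2.7]
opening: 0.013
grip_force: 58.7
[-2.21636565 -0.03338475  2.68382663] [ 0.21806335  0.28466941 -0.03498449] 0.013049793192281603 [0.46792412 0.25915406 0.07178176]
```

```bash
python3 -m handwheel '[[[0.16,0,-0.6],[0,-0.054,0]],[[0.36,0,-1.2],[0,-0.108,0]],[[0.59,0,-1.8],[0,-0.162,0]],[[0.59,0,-1.8],[0,-0.162,0]]]' && python3 -c "
from station import ctrl
from h import *
o=ctrl.get_obs();T=Ro.from_rotvec(o['tool_rot']);print(T.inv().apply(o['contact_force']),T.inv().apply(o['wrist_torque']),o['opening'])"
```

```text
t: 5.32
tool_pos: [0.4681, 0.2591, 0.0907]
tool_rot: [3.079, -0.378, 0.285]
contact_force: [0.0, -0.1, -2.6]
opening: 0.0127
grip_force: 58.6
[-0.4506138   0.04991793  2.56514244] [ 0.01426359 -0.26514965  0.00626624] 0.012714060089577374
```

```bash
python3 -m handwheel '[[[0.18,0,-0.6],[0,-0.054,0]],[[0.36,0,-1.2],[0,-0.108,0]],[[0.36,0,-1.2],[0,-0.108,0]],[[0.36,0,-1.2],[0,-0.108,0]]]' && python3 -c "
from station import ctrl
from h import *
o=ctrl.get_obs();T=Ro.from_rotvec(o['tool_rot']);print(T.inv().apply(o['contact_force']),T.inv().apply(o['wrist_torque']),o['opening'])
print(coverR(-.2432).inv().apply(T.apply([[1,0,0],[0,0,1]])))
print('slope normal in tool',T.inv().apply(coverR(-.2432).apply([0,0,1])), 'upslope',T.inv().apply(coverR(-.2432).apply([1,0,0])))
cv2.imwrite('pics/s3.png',cv2.resize(ctrl.get_image('scene')[130:290,250:450],(800,640))[:600])
cv2.imwrite('pics/w3.png',ctrl.get_image('wrist'))"
```

```text
t: 5.82
tool_pos: [0.4682, 0.2587, 0.102]
tool_rot: [3.101, -0.379, 0.118]
contact_force: [1.9, -0.7, -1.2]
opening: 0.0133
grip_force: 58.6
[1.89430862 0.22365405 1.34322191] [-0.09035004  0.22436613  0.01101929] 0.013291596232171294
[[ 9.63232128e-01  4.39853346e-04 -2.68670194e-01]
 [-2.68663304e-01 -5.76947561e-03 -9.63216872e-01]]
slope normal in tool [-0.26867019  0.00543917 -0.96321687] upslope [ 0.96323213  0.00197376 -0.2686633 ]
```

View pics/w3.png

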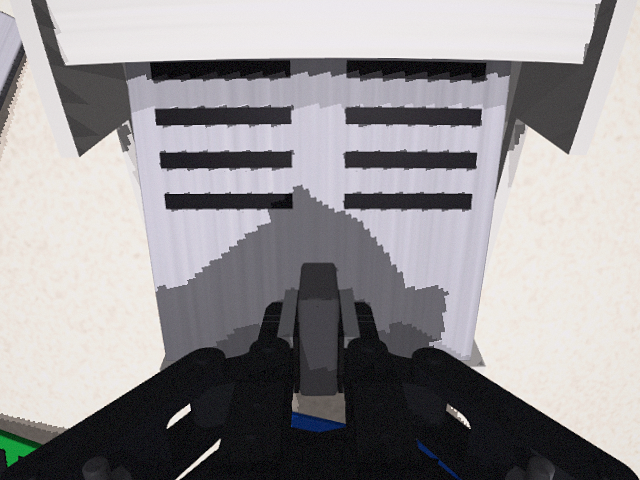

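```bash
cat > f.py <<'E'
from station import ctrl
from h import *
o=ctrl.get_obs();T=Ro.from_rotvec(o['tool_rot']);U=coverR(-.2432).inv()
print('F slope',U.apply(o['contact_force']).round(2),'M tool',T.inv().apply(o['wrist_torque']).round(3),'pos slope mm',(U.apply(o['tool_pos'])*1000).round(1))
E
python3 f.py; python3 -m handwheel '[[[0,0,-0.4],[0,0,0]],[[-0.1,0,-0.8],[0,0,0]],[[-0.23,0,-1.15],[0,0,0]],[[-0.23,0,-1.15],[0,0,0]]]' - 90;python3 f.py
```

```text
F slope [ 1.59 -0.72 -3.  ] M tool [-0.125  0.284 -0.085] pos slope mm [403.4 363.9 -38.1]
t: 6.42
tool_pos: [0.4657, 0.26, 0.1148]
tool_rot: [3.103, -0.379, 0.118]
contact_force: [-0.5, -0.0, -1.8]
opening: 0.0125
grip_force: 88.7
F slope [-1.06 -0.15 -1.52] M tool [-0.022 -0.199 -0.024] pos slope mm [405.1 364.5 -25.3]
```

```bash
python3 -m handwheel '[[[-0.03,0,-0.1],[0,0,0]],[[-0.05,0,-0.2],[0,0,0]]]';python3 f.py
```

```text
t: 6.68
tool_pos: [0.4649, 0.2599, 0.1161]
tool_rot: [3.102, -0.38, 0.117]
contact_force: [-0.4, -0.5, -2.2]
opening: 0.0124
grip_force: 88.7
F slope [-0.97 -0.62 -1.97] M tool [ 0.008 -0.172 -0.029] pos slope mm [404.9 364.2 -23.8]
```

```bash
python3 -m handwheel '[[[-0.03,0,-0.1],[0,0,0]],[[-0.05,0,-0.2],[0,0,0]]]';python3 f.py
```

```text
t: 6.92
tool_pos: [0.4643, 0.2601, 0.1182]
tool_rot: [3.102, -0.379, 0.117]
contact_force: [0.6, -0.7, -2.1]
opening: 0.0122
grip_force: 88.7
F slope [ 0.   -0.49 -2.21] M tool [ 0.032 -0.193  0.065] pos slope mm [405.1 364.3 -21.6]
```

```bash
python3 -m handwheel '[[[-0.03,0,-0.1],[0,0,0]],[[-0.05,0,-0.2],[0,0,0]]]';python3 f.py
```

```text
t: 7.18
tool_pos: [0.4637, 0.2603, 0.1202]
tool_rot: [3.102, -0.379, 0.117]
contact_force: [0.3, 0.2, -2.2]
opening: 0.0129
grip_force: 88.7
F slope [-0.52  0.28 -2.16] M tool [ 0.012 -0.155 -0.025] pos slope mm [405.2 364.3 -19.5]
```

```bash
python3 -m handwheel '[[[-0.03,0,-0.1],[0,0,0]],[[-0.05,0,-0.2],[0,0,0]]]';python3 f.py
```

```text
t: 7.42
tool_pos: [0.4631, 0.2605, 0.1222]
tool_rot: [3.102, -0.379, 0.118]
contact_force: [0.1, -0.3, -4.2]
opening: 0.0128
grip_force: 88.5
F slope [-1.25 -0.22 -4.02] M tool [ 0.073 -0.19  -0.056] pos slope mm [405.2 364.4 -17.5]
```

```bash
python3 -m handwheel '[[[-0.03,0,-0.1],[0,0,0]],[[-0.05,0,-0.2],[0,0,0]]]';python3 f.py
```

```text
t: 7.68
tool_pos: [0.4621, 0.2604, 0.1231]
tool_rot: [3.102, -0.379, 0.116]
contact_force: [4.9, -0.2, -8.6]
opening: 0.0129
grip_force: 87.6
F slope [ 1.6   1.02 -9.69] M tool [ 0.363 -0.226 -0.178] pos slope mm [404.6 364.  -16.2]
```

Run:
```python
from h import *
from station import ctrl
import json
W1=json.load(open("w1.json"));W=ctrl.calibration("wrist");o=ctrl.get_obs()
T0=Ro.from_rotvec(o["tool_rot"]);Rc=np.array(W["R"]);tc=np.array(W["t"])
RT=Rc@T0.as_matrix();tT=Rc@o["tool_pos"]+tc
def cal(p,r):
    M=RT@Ro.from_rotvec(r).as_matrix().T;return dict(W,R=M,t=tT-M@np.array(p))
Cs={"w1":W1,"w2":cal([.4672,.2616,.0708],[3.026,-.372,.528]),"w3":cal([.4682,.2587,.102],[3.101,-.379,.118])}
cv2.imwrite("pics/w4.png",ctrl.get_image("wrist"));Cs["w4"]=ctrl.calibration("wrist")
json.dump({n:{k:np.array(v).tolist() for k,v in c.items()} for n,c in Cs.items()},open("cs.json","w"))
for n in Cs:
    g=cv2.cvtColor(cv2.imread(f"pics/{n}.png"),cv2.COLOR_BGR2GRAY)[:110,305:325].mean(1);d=np.diff(g)
    print(n,[(int(i),int(d[i]),int(g[i]),int(g[i+1])) for i in np.where(abs(d)>9)[0]])
```

```text
w1 [(0, 41, 143, 185), (56, -27, 189, 161), (57, -73, 161, 88), (58, -44, 88, 43), (59, 14, 43, 57), (81, 24, 64, 88), (82, 28, 88, 117), (83, 16, 117, 134)]
w2 [(51, 10, 73, 84), (52, 15, 84, 99), (54, 12, 108, 120), (55, 16, 120, 137), (56, 16, 137, 154)]
w3 [(56, -26, 239, 212), (57, -95, 212, 117), (58, -44, 117, 73), (71, 13, 82, 96), (72, 10, 96, 106), (73, 19, 106, 126), (74, 20, 126, 147), (75, 20, 147, 168)]
w4 [(50, -170, 234, 64), (51, 9, 64, 73), (53, 12, 76, 88), (54, 24, 88, 112), (56, 10, 119, 129), (57, 17, 129, 147), (58, 20, 147, 168)]
```

View pics/w4.png

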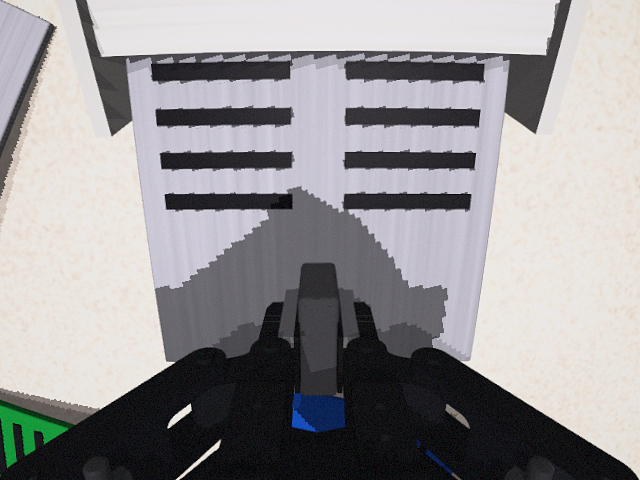

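The hood's front edge sits at row 57 in w1 and w3 and row 50 in w4, with the plate passing under it and nothing skewed. I'll triangulate that edge.

Run:
```python
from h import *
import json
Cs=json.load(open("cs.json"));u=[.5136,.2509,-.2432];rows={"w1":57.5,"w3":57.5,"w4":50.5}
f=lambda p:[proj(Cs[n],place(u,[p[0],0.002,p[1]]))[0,1]-r for n,r in rows.items()]
s=least_squares(f,[.06,.13]);x,z=s.x*1000;print("edge unit",x,z,s.fun)
d=np.array([x-60,z-101]);print("slope coords: along",67+d@[C20,S20],"above rim",d@[-S20,C20])
for n in rows: print(n,(np.array(Cs[n]["R"]).T@-np.array(Cs[n]["t"])).round(3))
# cover tilt/edge pos in w4: predicted handle/cover vs slope
for a in(50,57,62,67,72,77):
  print(a,[(n,proj(Cs[n],place(u,cov(a,0,30)))[0,1].round(1),proj(Cs[n],place(u,cov(a,0,35)))[0,1].round(1)) for n in rows])
```

```text
edge unit 49.38492675622567 115.79002902649859 [-0.03417604 -0.38328254  0.46067331]
slope coords: along 62.08358185115717 above rim 17.528650009658282
w1 [0.451 0.262 0.342]
w3 [0.535 0.243 0.251]
w4 [0.529 0.244 0.272]
50 [('w1', np.float64(77.0), np.float64(76.3)), ('w3', np.float64(104.1), np.float64(108.4)), ('w4', np.float64(91.3), np.float64(94.6))]
57 [('w1', np.float64(64.2), np.float64(63.3)), ('w3', np.float64(81.2), np.float64(84.8)), ('w4', np.float64(71.3), np.float64(74.1))]
62 [('w1', np.float64(55.0), np.float64(53.9)), ('w3', np.float64(64.1), np.float64(67.1)), ('w4', np.float64(56.5), np.float64(58.9))]
67 [('w1', np.float64(45.7), np.float64(44.3)), ('w3', np.float64(46.3), np.float64(48.7)), ('w4', np.float64(41.2), np.float64(43.1))]
72 [('w1', np.float64(36.3), np.float64(34.8)), ('w3', np.float64(27.8), np.float64(29.6)), ('w4', np.float64(25.4), np.float64(26.8))]
77 [('w1', np.float64(26.9), np.float64(25.1)), ('w3', np.float64(8.7), np.float64(9.6)), ('w4', np.float64(9.1), np.float64(9.9))]
```

The hood edge lies above mid-ledge, so this contact could be the plate on the edge or the bead on the ceiling. Lowering about 4.5 to 5 mm from first touch fits both cases, and then I can feel the ledge.

```bash
python3 -m handwheel '[[[0.08,0,0.29],[0,0,0]],[[0.16,0,0.58],[0,0,0]],[[0.16,0,0.58],[0,0,0]]]';python3 f.py
```

```text
t: 8.1
tool_pos: [0.4646, 0.2602, 0.1186]
tool_rot: [3.102, -0.379, 0.118]
contact_force: [-0.4, 0.5, -2.6]
opening: 0.0125
grip_force: 88.8
F slope [-1.33  0.36 -2.27] M tool [ 0.029 -0.173 -0.001] pos slope mm [405.5 364.4 -21.3]
```

```bash
python3 -m handwheel '[[[-0.3,0,0.08],[0,0,0]],[[-0.6,0,0.16],[0,0,0]],[[-0.6,0,0.16],[0,0,0]]]';python3 f.py
```

```text
t: 8.48
tool_pos: [0.4584, 0.2616, 0.1162]
tool_rot: [3.102, -0.379, 0.117]
contact_force: [0.8, -0.2, -2.4]
opening: 0.0125
grip_force: 88.8
F slope [-0.07 -0.05 -2.55] M tool [ 0.02  -0.13   0.004] pos slope mm [398.6 364.3 -21.4]
```

```bash
python3 -m handwheel '[[[-0.25,0,0.07],[0,0,0]],[[-0.48,0,0.13],[0,0,0]],[[-0.48,0,0.13],[0,0,0]]]';python3 f.py
```

```text
t: 8.85
tool_pos: [0.4539, 0.2627, 0.1145]
tool_rot: [3.102, -0.379, 0.117]
contact_force: [-0.4, 0.0, -2.1]
opening: 0.0129
grip_force: 88.8
F slope [-1.03 -0.07 -1.81] M tool [ 0.078 -0.127  0.03 ] pos slope mm [393.7 364.3 -21.4]
```

```bash
python3 -m handwheel '[[[0.03,0,0.1],[0,0,0]],[[0.05,0,0.19],[0,0,0]]]';python3 f.py
```

```text
t: 9.1
tool_pos: [0.4549, 0.2625, 0.1129]
tool_rot: [3.103, -0.379, 0.117]
contact_force: [-2.6, -0.5, 0.6]
opening: 0.0127
grip_force: 88.9
F slope [-2.05 -1.16  1.34] M tool [-0.005 -0.353 -0.024] pos slope mm [394.  364.3 -23.3]
```

```bash
python3 -m handwheel '[[[-0.04,0,-0.15],[0,0,0]],[[-0.08,0,-0.3],[0,0,0]],[[-0.28,0,-0.25],[0,0,0]],[[-0.37,0,-0.22],[0,0,0]],[[-0.37,0,-0.22],[0,0,0]]]';python3 f.py
```

```text
t: 9.72
tool_pos: [0.4509, 0.2634, 0.1146]
tool_rot: [3.102, -0.379, 0.117]
contact_force: [-0.5, -0.0, -3.0]
opening: 0.0124
grip_force: 88.8
F slope [-1.49 -0.13 -2.66] M tool [ 0.033 -0.171 -0.018] pos slope mm [390.8 364.2 -20.3]
```

```bash
python3 -m handwheel '[[[-0.2,0,0.05],[0,0,0]],[[-0.4,0,0.11],[0,0,0]],[[-0.4,0,0.11],[0,0,0]]]';python3 f.py
```

```text
t: 10.1
tool_pos: [0.447, 0.2644, 0.1132]
tool_rot: [3.102, -0.379, 0.117]
contact_force: [0.4, 0.9, -1.2]
opening: 0.0131
grip_force: 88.8
F slope [-0.21  1.01 -1.17] M tool [ 0.039 -0.193  0.013] pos slope mm [386.6 364.3 -20.3]
```

```bash
python3 -m handwheel '[[[-0.2,0,0.05],[0,0,0]],[[-0.4,0,0.11],[0,0,0]],[[-0.4,0,0.11],[0,0,0]]]';python3 f.py
```

```text
t: 10.48
tool_pos: [0.4433, 0.2653, 0.1118]
tool_rot: [3.102, -0.379, 0.117]
contact_force: [-0.5, 0.5, -2.3]
opening: 0.0125
grip_force: 88.8
F slope [-1.34  0.38 -2.01] M tool [ 0.008 -0.12  -0.009] pos slope mm [382.5 364.2 -20.2]
```

```bash
python3 -m handwheel '[[[-0.3,0,0.08],[0,0,0]],[[-0.6,0,0.17],[0,0,0]],[[-0.9,0,0.25],[0,0,0]],[[-1.2,0,0.33],[0,0,0]],[[-1.2,0,0.33],[0,0,0]]]';python3 f.py
```

```text
t: 11.1
tool_pos: [0.4318, 0.2681, 0.1076]
tool_rot: [3.102, -0.379, 0.117]
contact_force: [-0.4, 0.4, -2.0]
opening: 0.0124
grip_force: 88.8
F slope [-1.16  0.29 -1.76] M tool [ 0.002 -0.168 -0.01 ] pos slope mm [370.  364.2 -20.2]
```

```bash
python3 -m handwheel '[[[-0.7,0,0.1],[0,0,0]],[[-1.6,0,0.1],[0,0,0]],[[-2.2,0,-1.5],[0,0,0]],[[-2.4,0,-5],[0,0,0]],[[-2.4,0,-9],[0,0,0]]]';python3 f.py; python3 -m handwheel '[[[0,0,-3],[0,0,0]],[[0,0,-5.5],[0,0,0]],[[0,0,-5.5],[0,0,0]]]'
python3 - <<'E'
from h import *
from station import ctrl
o=ctrl.get_obs();t=[.497,-.263,.068]
R=coverR(t[2],.13)*FLIP
print(o["q"])
for z in(.26,.12,.03,.016):
    w=place(t,[-.045+.13*.01,0,z])[0];print(w.round(3),*go(o,w,R))
cv2.imwrite("pics/w5.png",ctrl.get_image("wrist"))
E
```

```text
t: 11.72
tool_pos: [0.4015, 0.276, 0.1972]
tool_rot: [3.102, -0.379, 0.117]
contact_force: [0.7, 0.3, -3.3]
opening: 0.0124
grip_force: 88.7
F slope [-0.53  0.41 -3.29] M tool [ 0.025 -0.117 -0.013] pos slope mm [371.1 364.5  74.7]
t: 12.1
tool_pos: [0.3993, 0.2781, 0.2544]
tool_rot: [3.106, -0.379, 0.127]
contact_force: [-0.3, 0.1, -2.7]
opening: 0.013
grip_force: 89.0
[ 0.48662997 -0.33939174  1.92891184 -0.05447184  1.49138162  2.30313363]
[ 0.453 -0.266  0.26 ] [18.32 51.5   0.94] [ 0.033  0.048 -0.309]
[ 0.453 -0.266  0.12 ] [17.18 51.5  14.89] [ 0.033  0.048 -0.309]
[ 0.453 -0.266  0.03 ] [16.45 51.5  23.86] [ 0.033  0.048 -0.309]
[ 0.453 -0.266  0.016] [16.34 51.5  25.25] [ 0.033  0.048 -0.309]
```

View pics/w5.png

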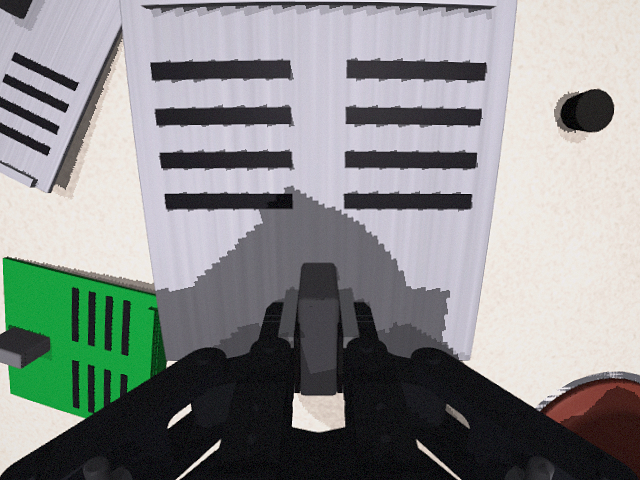

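The cover is free in the gripper with its slots and bead (row 8) clear of the unit. The stopper is at (585,110).

```bash
python3 -m handwheel '[[[2.2,5,0],[0,0,-0.03]],[[4.2,10,0],[0,0,-0.06]],[[6.2,15,0],[0,0.01,-0.1]],[[8.2,20,0.2],[0,0.02,-0.13]],[[10.2,25.5,0.3],[0.01,0.02,-0.16]]]'
python3 - <<'E'
from h import *
from station import ctrl
o=ctrl.get_obs();t=[.497,-.263,.068]
R=coverR(t[2],.13)*FLIP
for z in(.26,.12): print(*go(o,place(t,[-.0437,0,z])[0],R))
E
```

```text
t: 12.78
tool_pos: [0.4348, 0.0038, 0.2546]
tool_rot: [3.124, -0.126, 0.145]
contact_force: [0.7, 0.5, -2.3]
opening: 0.0126
grip_force: 89.0
[ 4.06 26.75  0.05] [ 0.025  0.037 -0.147]
[ 2.76 26.63 13.99] [ 0.025  0.037 -0.147]
```

```bash
python3 -m handwheel '[[[0.8,5.3,0],[0.005,0,-0.03]],[[1.6,10.6,0],[0.01,0.01,-0.06]],[[2.4,16,0],[0.02,0.02,-0.09]],[[3.2,21.3,0],[0.025,0.03,-0.12]],[[4.06,26.7,0.05],[0.025,0.037,-0.147]]]';  python3 -m handwheel '[[[-0.3,0.2,4],[0,0,0]],[[-0.8,0.1,9],[0,0,0]],[[-1.3,0,14],[0,0,0]],[[-1.3,0,14],[0,0,0]]]'
python3 - <<'E'
from h import *
from station import ctrl
o=ctrl.get_obs();t=[.497,-.263,.068]
R=coverR(t[2],.13)*FLIP
for z in(.12,.03,.018): print(*go(o,place(t,[-.0437,0,z])[0],R))
cv2.imwrite("pics/w6.png",ctrl.get_image("wrist"))
W=ctrl.calibration("wrist")
K=np.array([[.15,.13,.018],[.15,-.13,.018],[-.15,-.13,.018],[-.15,.13,.018]])
print(proj(W,place(t,K)).round())
E
```

```text
t: 13.4
tool_pos: [0.4529, -0.2657, 0.2602]
tool_rot: [-3.128, -0.103, -0.203]
contact_force: [0.1, 0.2, -2.2]
opening: 0.0126
grip_force: 89.0
t: 13.9
tool_pos: [0.4553, -0.2606, 0.1146]
tool_rot: [-3.121, -0.102, -0.189]
contact_force: [0.4, 0.2, -2.3]
opening: 0.0127
grip_force: 89.0
[-0.16  0.52 -0.56] [-0.009  0.009 -0.003]
[-1.25  0.61  8.37] [-0.009  0.009 -0.003]
[-1.39  0.62  9.56] [-0.009  0.009 -0.003]
[[114. -43.]
 [531. -44.]
 [497. 397.]
 [148. 397.]]
```

View pics/w6.png

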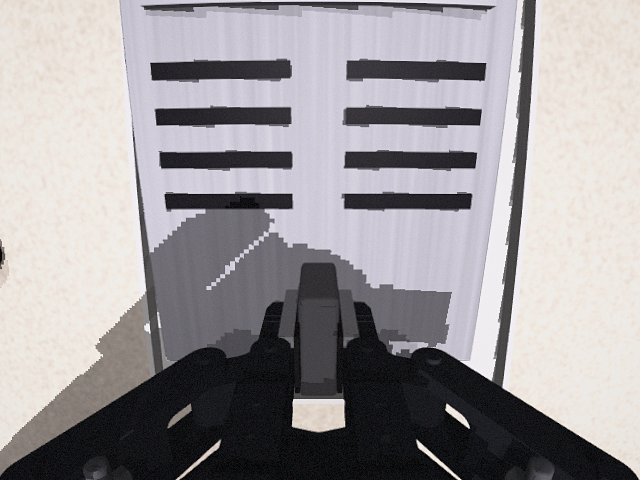

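Under the cover, the tray walls show at left column 156 (row 340) and right column 503 (row 370). The tray is slightly to the right, so I'll add about 8 mm in y while lowering.

```bash
python3 -m handwheel '[[[-0.4,0.5,2.5],[0,0,0]],[[-0.8,0.8,5],[-0.009,0.009,0]],[[-1,0.9,6.8],[-0.009,0.009,0]],[[-1.2,0.9,8.2],[-0.009,0.009,0]],[[-1.2,0.9,8.2],[-0.009,0.009,0]]]'
```

```text
t: 14.58
tool_pos: [0.4586, -0.2727, 0.0382]
tool_rot: [3.129, 0.102, 0.219]
contact_force: [1.3, 0.2, -2.0]
opening: 0.0126
grip_force: 89.1
```

```bash
python3 -m handwheel '[[[-0.07,0,0.6],[0,-0.004,0]],[[-0.14,0,1.2],[0,-0.008,0]],[[-0.18,0,1.6],[0,-0.008,0]],[[-0.18,0,1.6],[0,-0.008,0]]]';python3 f.py
```

```text
t: 15.08
tool_pos: [0.4591, -0.2729, 0.0222]
tool_rot: [3.129, 0.102, 0.207]
contact_force: [-0.7, -0.1, -2.1]
opening: 0.0126
grip_force: 89.2
F slope [-1.33 -0.28 -1.74] M tool [ 0.004 -0.197  0.009] pos slope mm [ 488.  -154.3 -154.1]
```

```bash
python3 -m handwheel '[[[-0.02,0,0.15],[0,0,0]],[[-0.04,0,0.3],[0,0,0]],[[-0.04,0,0.3],[0,0,0]]]';python3 f.py
```

```text
t: 15.45
tool_pos: [0.4592, -0.2731, 0.0195]
tool_rot: [3.128, 0.102, 0.208]
contact_force: [0.3, -0.5, -3.0]
opening: 0.0127
grip_force: 89.2
F slope [-0.61 -0.43 -3.  ] M tool [-0.005 -0.205 -0.014] pos slope mm [ 487.3 -154.5 -156.6]
```

```bash
python3 -m handwheel '[[[-0.01,0,0.1],[0,0,0]],[[-0.02,0,0.15],[0,0,0]]]';python3 f.py
```

```text
t: 15.7
tool_pos: [0.4593, -0.2731, 0.018]
tool_rot: [3.128, 0.102, 0.208]
contact_force: [0.5, 0.1, -2.5]
opening: 0.0124
grip_force: 89.2
F slope [-0.41  0.23 -2.52] M tool [-0.004 -0.219  0.039] pos slope mm [ 486.9 -154.5 -158. ]
```

```bash
python3 -m handwheel '[[[-0.01,0,0.1],[0,0,0]],[[-0.02,0,0.15],[0,0,0]]]';python3 f.py
```

```text
t: 15.95
tool_pos: [0.4595, -0.2733, 0.0173]
tool_rot: [3.128, 0.102, 0.208]
contact_force: [-3.0, 1.3, 6.2]
opening: 0.0125
grip_force: 90.4
F slope [-0.95  0.55  6.95] M tool [ 0.678 -0.796 -0.009] pos slope mm [ 486.9 -154.6 -158.8]
```

```bash
python3 -m handwheel '[[[-0.01,0,0.07],[0,0,0]],[[-0.01,0,0.1],[0,0,0]]]';python3 f.py
```

```text
t: 16.2
tool_pos: [0.4596, -0.2733, 0.0171]
tool_rot: [3.129, 0.102, 0.207]
contact_force: [-6.0, 2.7, 12.3]
opening: 0.0128
grip_force: 91.3
F slope [-1.87  1.23 13.74] M tool [ 1.007 -1.289  0.039] pos slope mm [ 486.9 -154.6 -159. ]
```

```bash
python3 -m handwheel '[[[0,0,-0.1],[0.006,-0.01,0]],[[0,0,-0.1],[0.006,-0.015,0]],[[0,0,-0.1],[0.006,-0.015,0]]]';python3 f.py
```

```text
t: 16.58
tool_pos: [0.4597, -0.2736, 0.0171]
tool_rot: [3.134, 0.102, 0.186]
contact_force: [-2.6, 1.0, 5.6]
opening: 0.0128
grip_force: 90.4
F slope [-0.71  0.31  6.25] M tool [ 0.347 -0.194 -0.028] pos slope mm [ 487.  -154.8 -159. ]
```

```bash
python3 -m handwheel '[[[0,0,-0.03],[0.004,0,0]],[[0,0,-0.03],[0.004,0,0]]]' - 20;python3 f.py; python3 -m handwheel '[[[0,0,-0.03],[0,0,0]],[[0,0,-0.03],[0,0,0]],[[0,0,-0.03],[0,0,0]],[[0,0,-0.03],[0,0,0]],[[0,0,-0.03],[0,0,0]]]' -0.3;python3 f.py
```

```text
t: 16.82
tool_pos: [0.4597, -0.2735, 0.0172]
tool_rot: [-3.131, -0.103, -0.186]
contact_force: [-0.8, 1.1, 3.7]
opening: 0.0126
grip_force: 90.1
F slope [0.33 0.85 3.82] M tool [-0.01   0.103 -0.081] pos slope mm [ 487.  -154.8 -159. ]
t: 17.45
tool_pos: [0.4591, -0.2731, 0.0171]
tool_rot: [-3.13, -0.103, -0.184]
contact_force: [-0.1, 0.3, 0.6]
opening: 0.0554
grip_force: 0.0
F slope [-0.   0.3  0.6] M tool [-0.001 -0.135  0.015] pos slope mm [ 486.4 -154.5 -158.9]
```

Released. Retreat straight up along the tool axis, then check.

```bash
python3 -m handwheel '[[[0,0,-2],[0,0,0]],[[0,0,-5],[0,0,0]],[[0,0,-10],[0,0,0]],[[0,0,-15],[0,0,0]],[[0,0,-20],[0,0,0]]]' -0.3; python3 -m handwheel '[[[-3,0,-3],[0,0,0]],[[-3,0,-5],[0,0,0]],[[-3,0,-5],[0,0,0]]]'
python3 - <<'E'
from station import ctrl
import cv2
w=ctrl.get_image("wrist");s=ctrl.get_image("scene")
cv2.imwrite("pics/f.png",cv2.vconcat([cv2.resize(w,(400,300)),cv2.resize(s,(400,300))]))
cv2.imwrite("pics/f.png",cv2.hconcat([cv2.resize(w,(400,300)),cv2.resize(s,(400,300))]))
E
```

```text
t: 18.08
tool_pos: [0.4354, -0.2747, 0.2173]
tool_rot: [-3.13, -0.103, -0.185]
contact_force: [0.3, -0.6, 0.1]
opening: 0.0559
grip_force: 0.0
t: 18.45
tool_pos: [0.4009, -0.2779, 0.2637]
tool_rot: [-3.132, -0.102, -0.189]
contact_force: [-0.2, -0.2, 0.1]
opening: 0.0556
grip_force: 0.0
```

View pics/f.png

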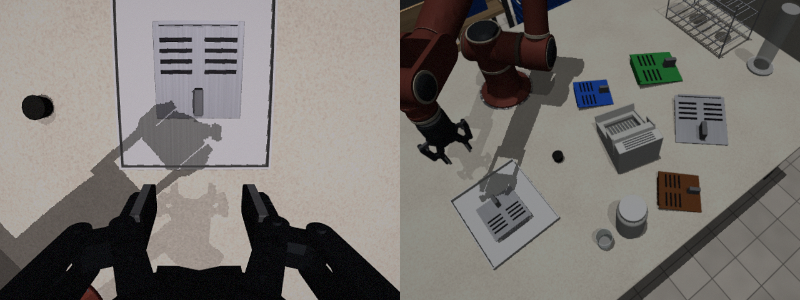

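The cover lies handle up inside the tray, spanning (152,20) to (243,118) in the half-size wrist view, with margin on all sides. The jar, beaker and stopper are where they were.

```bash
python3 -c "
from station import ctrl
print(ctrl.finish_job())"
```

```text
the job is handed in; nothing more can be done
None
```

The cover was tilted over the kerb, unhooked and drawn out without forcing, then laid handle up inside the tray and released; I handed the job in at about 18.5 s with the jar, beaker and stopper left where they were.

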